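# Sweep desoldered parts into the bench tray

### The arm

A 6-joint arm with a two-finger parallel gripper is mounted at the origin on the work surface. World frame = base frame: x ahead of the robot, y to its left, z up, the work surface at z = 0. Lengths are in m, angles in rad, forces in N, time in s.
With the tool pointing down it reaches from about 0.325 to 0.9 m from the base axis. Payload 6.1 kg.
Tool frame: the origin (TCP) lies on the front face of the gripper's body, between the roots of the fingers; the fingertips stand tcp_to_tips ahead of it and the grasp point (between the pads) lies 54 mm ahead of it (tcp_to_tips is the distance from the TCP to the fingertips, in m); z points along the fingers, x is the direction in which the jaws open and shut, and the axes are right-handed (so a half turn about z gives the same grasp; the last joint's range is limited). The gripper opens to 85 mm and grips with 20 to 120 N. Pads are 22 mm wide; open, the fingers measure 114 mm over their backs; the gripper's body (76 mm by 85 mm) begins 54 mm behind the grasp point. The pads swing forward as they close: fully open they stand 13 mm farther back than shut.
Start: joints at [1.109, 0.22, 1.526, -0, 1.395, -0.126], TCP at [0.206, 0.59, 0.304] pointing down, gripper open.
Joint ranges: [-2.98, 2.98], [-0.91, 2.08], [0.09, 2.57], [-1.24, 4.39], [0.2, 2.65], [-2.68, 2.68]. Speed limits (rad/s): [2.57, 2.57, 3.01, 3.14, 3.14, 3.14].

### API

Orientations are given as a 3x3 rotation matrix whose columns are the frame's x, y, z axes.
In Python, from plant import read_state, read_camera, camera_params, finish_job, tcp_to_tips gives the robot as it stands.
- The arm moves only by the tool drive_tool, never from a script. Its argument "moves" is a list of rows, each a list of 7 numbers: the turn, a rotation vector about the tool's x, y, z in degrees, then the shift along the tool's x, y, z in m, then the finger opening in m, from 0 to 0.0854. In form: [[wx, wy, wz, x, y, z, hand], ...]. A call has 1 to 12 rows; each row shifts and turns the commanded pose from where the row before left it, along the tool's axes as they then stand; what a row does not reach is not made up. A row lasts 1/12 s, in which the tool goes at most 41.7 mm and 7.16 degrees, less where a joint would pass 70% of its speed; a pose out of reach is approached as far as the arm can. A call with a gripper value outside its range is refused whole. The fingers move at their own pace and stop on an object; "newtons" is the grip in N (left out, the last holds). Time passes only in rows, so rows that do not move let the fingers close. It gives the time, the measured TCP pose, the force and the opening at its end, in the units of the state.
- read_state(): the state, without advancing time (a new reading comes with each control period).
- read_camera(name): name is "side" or "top"; returns the picture (384x512x3 uint8, red, green, blue); there is no depth.
- camera_params(name): a dict with "vertical_fov" (degrees; the focal length in pixels is half the picture's height over the tangent of half this angle, whatever the lens; pixels are square), "cx", "cy" (the principal point, pixels), "xyz" and "rotation" of the camera in the world. Camera axes: x right, y down, z forward; pixel columns grow to the right and rows downward; lengths in m; the calibration is good to about 2 mm. A picture is of the moment at which its call begins. camera_params takes no time and is no camera call.
- finish_job(): hands the job in, once; it reports no verdict.
The state is a dict: "clock": time; "joints": joint angles; "joint_vel": joint speeds; "tau": joint torques, N m; "tool_pos": TCP position; "eef_rot": TCP orientation; "ft_force": force on the tool from outside, world axes, zero at the start; "torque": the same for the moment, N m; "grip_width": finger opening in m.
Only numpy, scipy, OpenCV 4.12 (cv2) and the standard library are available. Lean on these libraries where they do the work, as an engineer would, in place of code of your own. Each camera call takes 0.05 s, during which the arm holds its last target.

### The job

Three desoldered parts lie loose on the electronics bench mat: a finned heat sink, a relay and a ring-shaped choke. Sweep them across the mat, over the lip and through the open front of the low metal tray until all three lie wholly inside it, then back away. Push them gently along the surface, never pinching, lifting or carrying them, and leave the solder reel, flux bottle, circuit board and tweezers where they are.

Things in the scene. Friction and masses are not known exactly. Their poses are not given: they have to be found in the camera images.
- tray: Low sheet-aluminium tray, stuck to the mat, so it stays put: 132 (its x) by 240 (its y) by 28 mm high. Origin: centre of its footprint, at mat height. Open front at x = -65 mm over the full width; back wall's inner face at x = +65 mm, side walls' at y = -118 and +118 mm. Walls 2 mm thick; the sides are 14 mm high over the front 22 mm. Floor 1.5 mm thick, sloping to the mat over the front 16 mm (the lip).
- tray_mouth (a point): Middle of the tray's open front edge, at mat height; axes as the tray's: +x points from here into the tray. The flat bench mat on which everything lies has its top at z = 2 mm.
- heatsink: Loose aluminium heat sink, lying on its base with six upright fins: 30 (its x, along the fins) by 26 (its y) by 15 mm high (its z), about 18 g. Origin at its centre, 7.5 mm above the mat.
- relay: Loose black plastic relay lying upside down with short thin pins up: 32 (its x) by 27 (its y) by 20 mm high (pins 4 mm more), about 28 g. Origin at the centre of the case, 10 mm above the mat.
- choke: Loose toroidal choke, a copper-wound ring lying flat on a black base: 30 mm across, 14 mm high, about 26 g. Origin at its centre, 7 mm above the mat. Its hole is closed.
- reel: Bystander: upright reel of solder with white flanges, 56 mm across, 42 mm high, standing among the parts. Origin: centre of its underside.
- bottle: Bystander: white plastic flux bottle with a pointed tip, 38 mm across, 94 mm high, light, beyond the parts. Origin: centre of its underside.
- board: Bystander: green circuit board with components on four short feet, 100 (its x) by 80 (its y) mm, 26 mm high over all, to the right of the parts. Origin: centre of its underside.
- tweezers: Bystander: dark steel tweezers lying flat, 128 mm long (its x), 15 mm wide, 7 mm high, beyond the parts. Origin: about the middle of their length, underside.

How it is judged:
At the end, for the whole second after the job is handed in: The heat sink, the relay and the choke all rest in the tray between its walls, each with its centre at least 20 mm behind the tray's open front edge (so wholly inside), at rest (under 20 mm/s), centre below 32 mm above the bench (x of heatsink in the frame of tray between -0.045 and 0.068 m and y of heatsink in the frame of tray between -0.12 and 0.12 m and height (world z) of each of heatsink, relay, choke below 0.032 m and linear speed of each of heatsink, relay, choke below 0.02 m/s and x of relay in the frame of tray between -0.045 and 0.068 m and y of relay in the frame of tray between -0.12 and 0.12 m and x of choke in the frame of tray between -0.045 and 0.068 m and y of choke in the frame of tray between -0.12 and 0.12 m); the robot touches nothing.
It fails at once if a part is lifted or carried (its centre more than 32 mm above the bench) (height (world z) of any of heatsink, relay, choke above 0.032 m).
It fails at once if a part is pinched or pressed hard (over 20 N from the fingers) (contact force between the fingers and heatsink above 20 N or contact force between the fingers and relay above 20 N or contact force between the fingers and choke above 20 N).
It fails at once if the solder reel, flux bottle, circuit board or tweezers are moved by more than 10 mm (distance of any of reel, bottle, board, tweezers from where it was at the start of the episode above 0.01 m).
It also fails if it takes over 69 s, if anything falls off the work surface, if the arm or the gripper's body presses on something with over 40 N, if the wrist force passes 120 N, or if a joint passes its speed limit or range.

## Working session

There is one attempt and no reset: what is moved stays moved. The work goes in short steps, Python scripts to look and compute and a tool call to move; the robot and the scene stay as the last step left them, time stands still between calls to the robot, and variables do not carry over. Pictures are saved under pics/ and viewed, and the job is handed in when it is done.

Besides the shell and the picture viewer there is one more tool, called after "Emit:" as name(argument=value, ...) on one line, values as JSON. drive_tool: Moves the arm, as the interface text tells. Its arguments: {"type":"object","properties":{"moves":{"type":"array","items":{"type":"array","items":{"type":"number"}}},"newtons":{"type":"number"}},"required":["moves"]}

```bash
mkdir -p pics; ls
python3 - <<'E'
from plant import *
import cv2, numpy as np
s=read_state()
for k,v in s.items(): print(k,np.round(v,4).tolist())
print(tcp_to_tips)
for n in("top","side"):
    p=camera_params(n); print(n,{k:np.round(v,4).tolist() for k,v in p.items()})
    im=read_camera(n); cv2.imwrite(f"pics/{n}0.png",im[:,:,::-1])
E
```

```text
pics
clock 0.0
joints [1.1089, 0.2212, 1.5276, -0.0, 1.3947, -0.1261]
joint_vel [0.0005, 0.0003, -0.0001, 0.0021, -0.0013, -0.0002]
tau [0.0003, -49.6894, -38.9398, -0.0002, 0.0113, 0.0]
tool_pos [0.2058, 0.5897, 0.3028]
eef_rot [[0.3295, 0.9441, -0.0009], [0.9441, -0.3295, -0.0018], [-0.002, -0.0002, -1.0]]
ft_force [-0.2588, 0.6043, 0.2116]
torque [0.0194, -0.0134, -0.051]
grip_width 0.0853
0.0726
top {'vertical_fov': 45.42, 'cx': 263.3636, 'cy': 201.7336, 'xyz': [0.4814, -0.0356, 0.9795], 'rotation': [[-0.0057, -0.9927, 0.1208], [-1.0, 0.0064, 0.0055], [-0.0063, -0.1208, -0.9927]]}
side {'vertical_fov': 57.3942, 'cx': 254.9934, 'cy': 189.9969, 'xyz': [0.4469, -0.5994, 0.5399], 'rotation': [[0.9688, -0.1483, 0.1985], [-0.2473, -0.6269, 0.7388], [0.0149, -0.7649, -0.644]]}
```

View pics/top0.png

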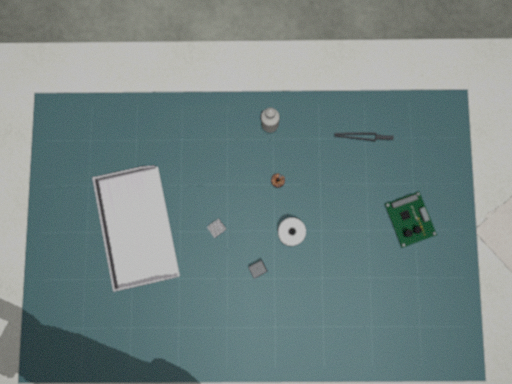

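View pics/side0.png

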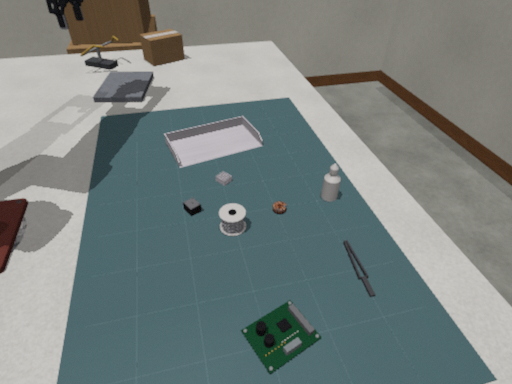

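The top view shows the tray at left (corners about (94,177), (157,166), (179,275), (114,290)) with its open front on the right. The heat sink is at (216,228), relay (258,268), choke (278,181), reel (292,231), bottle (270,120), tweezers (363,136) and board (410,220). Next I turn these pixels into positions with both views.

```bash
cat > h.py <<'E'
import numpy as np, cv2
from plant import *
P={n:camera_params(n) for n in("top","side")}
def ray(n,uv):
    p=P[n]; f=192/np.tan(np.radians(p["vertical_fov"]/2))
    uv=np.atleast_2d(np.asarray(uv,float))
    d=np.c_[(uv[:,0]-p["cx"])/f,(uv[:,1]-p["cy"])/f,np.ones(len(uv))]
    return np.array(p["xyz"]),d@np.array(p["rotation"]).T
def pl(n,uv,z):
    o,d=ray(n,uv); t=(z-o[2])/d[:,2]
    return o+d*t[:,None]
def proj(n,X):
    p=P[n]; f=192/np.tan(np.radians(p["vertical_fov"]/2))
    c=(np.atleast_2d(X)-np.array(p["xyz"]))@np.array(p["rotation"])
    return np.c_[c[:,0]/c[:,2]*f+p["cx"],c[:,1]/c[:,2]*f+p["cy"]]
E
python3 - <<'E'
from h import *
im=cv2.imread("pics/top0.png")
def big(a,x0,y0,x1,y1,k): return cv2.resize(a[y0:y1,x0:x1],None,fx=k,fy=k,interpolation=cv2.INTER_CUBIC)
cv2.imwrite("pics/top0z.png",big(im,80,150,320,300,3.3))
s=cv2.imread("pics/side0.png")
cv2.imwrite("pics/side0z.png",big(s,150,110,350,250,4))
for n,uv,z in [("top",(216,228),.017),("top",(258,268),.022),("top",(278,181),.016),("top",(292,231),.044),
 ("side",(224,178),.017),("side",(192,205),.022),("side",(280,207),.016),("side",(232,213),.044)]:
    print(n,uv,pl(n,uv,z)[0].round(4))
print("tray top",pl("top",[(94,177),(157,166),(179,275),(114,290)],.03).round(4).tolist())
print("tray side",pl("side",[(165,136),(255,121),(262,138),(181,160)],.03).round(4).tolist())
E
```

```text
top (216, 228) [0.5436 0.0696 0.017 ]
top (258, 268) [ 0.4601 -0.0184  0.022 ]
top (278, 181) [ 0.6429 -0.0616  0.016 ]
top (292, 231) [ 0.5348 -0.0884  0.044 ]
side (224, 178) [0.5466 0.0612 0.017 ]
side (192, 205) [ 0.4608 -0.0227  0.022 ]
side (280, 207) [ 0.6476 -0.0672  0.016 ]
side (232, 213) [ 0.5363 -0.0901  0.044 ]
tray top [[0.6517, 0.3257, 0.03], [0.6743, 0.1935, 0.03], [0.447, 0.1433, 0.03], [0.4174, 0.2757, 0.03]]
tray side [[0.4208, 0.2652, 0.03], [0.6822, 0.2914, 0.03], [0.6776, 0.1956, 0.03], [0.4529, 0.141, 0.03]]
```

Run:
```python
from h import *
# mat corners as distortion check
print(pl("top",[(35,93),(469,90),(19,382),(485,381)],.002).round(4).tolist())
```

```text
[[0.8465, 0.4748, 0.002], [0.8457, -0.4851, 0.002], [0.2304, 0.4742, 0.002], [0.2285, -0.4808, 0.002]]
```

View pics/top0z.png

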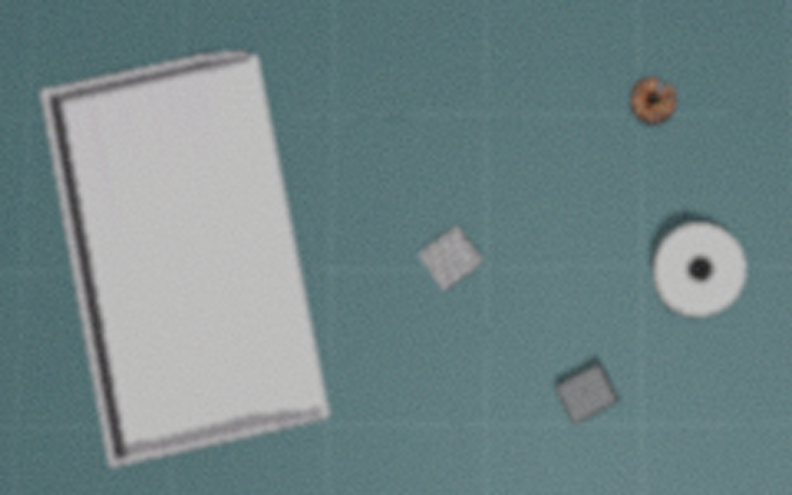

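View pics/side0z.png

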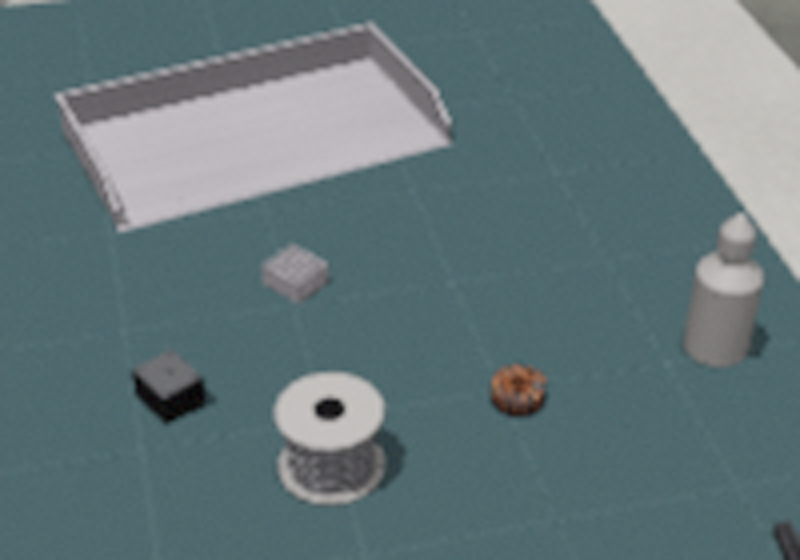

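Top zoom: tray front edge runs from about (158,167) to (179,275), and the parts lie clear of each other. Side zoom confirms the open front faces the parts, and the reel stands between the relay and the choke. I'll now measure the parts with masks and check the lens for distortion.

Run:
```python
from h import *
im=cv2.imread("pics/top0.png"); si=cv2.imread("pics/side0.png")
# lens check: mat top edge row at several cols, left edge col
hsv=cv2.cvtColor(im,cv2.COLOR_BGR2HSV)
mat=((hsv[...,1]>60)&(hsv[...,0]>80)&(hsv[...,0]<105)).astype(np.uint8)
print("top edge",[(c,int(np.argmax(mat[60:,c]))+60) for c in (40,100,180,260,340,420,460)])
print("left edge",[(int(np.argmax(mat[r,:])),r) for r in (100,150,200,250,300)],"right",[(511-int(np.argmax(mat[r,::-1])),r) for r in (100,150,200,250,300,350)])
def blob(img,n,box,name,z,lo=None):
    x0,y0,x1,y1=box; a=img[y0:y1,x0:x1].astype(float)
    bg=np.median(a.reshape(-1,3),0); d=np.abs(a-bg).max(2)
    m=(d>28).astype(np.uint8)
    k,l,st,ce=cv2.connectedComponentsWithStats(m)
    i=1+np.argmax(st[1:,4]); c=ce[i]+[x0,y0]
    ys,xs=np.where(l==i); pts=np.c_[xs+x0,ys+y0].astype(np.float32)
    w=pl(n,pts,z)[:,:2].astype(np.float32)
    r=cv2.minAreaRect(w)
    print(n,name,"px",c.round(1),"area",st[i,4],"world rect c",np.round(r[0],4),"size",np.round(r[1],4),"ang",round(r[2],1))
blob(im,"top",(200,212,234,244),"heatsink",.015)
blob(im,"top",(242,254,274,284),"relay",.020)
blob(im,"top",(264,168,292,194),"choke",.014)
blob(im,"top",(272,210,312,252),"reel",.044)
blob(im,"top",(255,100,285,140),"bottle",.05)
blob(im,"top",(328,122,400,148),"tweezers",.007)
blob(im,"top",(378,186,445,252),"board",.02)
blob(si,"side",(210,168,238,190),"heatsink",.0095)
blob(si,"side",(178,193,206,220),"relay",.012)
blob(si,"side",(266,196,294,219),"choke",.009)
blob(si,"side",(315,155,350,205),"bottle",.04)
print("front",pl("top",[(158.5,167.3),(179.4,275.5)],.010).round(4).tolist(),"side front",pl("side",[(150+452/4,110+140/4),(150+122/4,110+230/4)],.002).round(4).tolist())
print("side back top corners",pl("side",[(150+58/4,110+96/4),(150+371/4,110+24/4)],.030).round(4).tolist())
```

```text
top edge [(40, 94), (100, 94), (180, 93), (260, 92), (340, 92), (420, 91), (460, 91)]
left edge [(35, 100), (32, 150), (29, 200), (27, 250), (24, 300)] right [(466, 100), (469, 150), (472, 200), (476, 250), (479, 300), (481, 350)]
top heatsink px [216.  227.8] area 194 world rect c [0.5436 0.0699] size [0.0288 0.0305] ang 36.8
top relay px [255.7 262.2] area 42 world rect c [ 0.4725 -0.0138] size [0.0149 0.0332] ang 3.5
top choke px [277.1 180.5] area 149 world rect c [ 0.6443 -0.0606] size [0.0277 0.0281] ang 89.6
top reel px [290.8 230.2] area 696 world rect c [ 0.538  -0.0864] size [0.0571 0.0632] ang 89.6
top bottle px [269.6 117.3] area 278 world rect c [ 0.7726 -0.0428] size [0.038  0.0419] ang 18.5
top tweezers px [364.  136.2] area 249 world rect c [ 0.7398 -0.2472] size [0.1257 0.0178] ang 89.6
top board px [409.7 220. ] area 1619 world rect c [ 0.5605 -0.3367] size [0.0992 0.08  ] ang 19.5
side heatsink px [223.1 177.2] area 149 world rect c [0.5464 0.0745] size [0.0401 0.0408] ang 34.9
side relay px [192.3 207.2] area 200 world rect c [ 0.4599 -0.0169] size [0.0344 0.0487] ang 24.5
side choke px [279.1 207.4] area 146 world rect c [ 0.6493 -0.0597] size [0.0397 0.0292] ang 73.4
side bottle px [335.1 175.7] area 691 world rect c [ 0.8004 -0.0183] size [0.1868 0.0572] ang 62.3
front [[0.6755, 0.195, 0.01], [0.4452, 0.1462, 0.01]] side front [[0.6832, 0.2029, 0.002], [0.449, 0.1485, 0.002]]
side back top corners [[0.42, 0.2762, 0.03], [0.6538, 0.329, 0.03]]
```

The lens is effectively straight, and the two views agree to 3–5 mm. Estimates: heat sink (0.545, 0.071), relay (0.460, -0.018), choke (0.646, -0.061). The tray mouth is at (0.562, 0.172), with tray x pointing at about 102°. I'll use the two fingers slightly apart as a rake, taking the choke first.

Emit:
drive_tool(moves=[[0, 0, 6.87, 0, 0, 0, 0.016], [0, 0, 6.87, 0, 0, 0, 0.016], [0, 0, 6.87, 0, 0, 0, 0.016], [0, 0, 6.87, 0, 0, 0, 0.016], [0, 0, 6.87, 0, 0, 0, 0.016], [0, 0, 6.87, 0, 0, 0, 0.016], [0, 0, 6.87, 0, 0, 0, 0.016], [0, 0, 6.87, 0, 0, 0, 0.016], [0, 0, 6.87, 0, 0, 0, 0.016], [0, 0, 0, 0.015, 0.036, 0, 0.016], [0, 0, 0, 0.016, 0.036, 0, 0.016], [0, 0, 0, 0.016, 0.036, 0, 0.016]], newtons=20)

```text
clock: 1.1
tool_pos: [0.269, 0.4896, 0.303]
eef_rot: [[0.988, 0.157, -0.001], [0.157, -0.988, -0.001], [-0.001, 0.001, -1.0]]
ft_force: [1.7, -0.0, 0.2]
grip_width: 0.0159
```

Emit:
drive_tool(moves=[[0, 0, 0, 0.016, 0.036, 0, 0.016], [0, 0, 0, 0.016, 0.036, 0, 0.016], [0, 0, 0, 0.016, 0.036, 0, 0.016], [0, 0, 0, 0.016, 0.036, 0, 0.016], [0, 0, 0, 0.016, 0.036, 0, 0.016], [0, 0, 0, 0.016, 0.036, 0, 0.016], [0, 0, 0, 0.016, 0.036, 0, 0.016], [0, 0, 0, 0.016, 0.036, 0, 0.016], [0, 0, 0, 0.016, 0.036, 0, 0.016], [0, 0, 0, 0.016, 0.036, 0, 0.016], [0, 0, 0, 0.016, 0.036, 0, 0.016], [0, 0, 0, 0.016, 0.036, 0, 0.016]])

```text
clock: 2.1
tool_pos: [0.5264, 0.0918, 0.3036]
eef_rot: [[0.988, 0.155, -0.0], [0.155, -0.988, 0.0], [-0.0, -0.0, -1.0]]
ft_force: [0.2, 0.5, 1.2]
grip_width: 0.0163
```

Emit:
drive_tool(moves=[[0, 0, 0, 0.0158, 0.0367, 0, 0.016], [0, 0, 0, 0.0158, 0.0367, 0, 0.016], [0, 0, 0, 0.0158, 0.0367, 0, 0.016], [0, 0, 0, 0.0158, 0.0367, 0, 0.016], [0, 0, 0, 0.0158, 0.0367, 0, 0.016], [0, 0, 0, 0.0155, 0.0367, 0, 0.016], [0, 0, 0, 0, 0, 0.035, 0.016], [0, 0, 0, 0, 0, 0.035, 0.016], [0, 0, 0, 0, 0, 0.035, 0.016], [0, 0, 0, 0, 0, 0.035, 0.016], [0, 0, 0, 0, 0, 0.013, 0.016], [0, 0, 0, 0, 0, 0, 0.016]])

```text
clock: 3.1
tool_pos: [0.6503, -0.1083, 0.1454]
eef_rot: [[0.988, 0.155, -0.009], [0.155, -0.988, 0.003], [-0.009, -0.004, -1.0]]
ft_force: [-0.6, -0.2, -0.1]
grip_width: 0.016
```

Run:
```python
import plant
from h import *
s=read_state(); p=s["tool_pos"]; print(np.round(p,4),s["clock"],plant.tcp_to_tips, s["grip_width"])
for n in("side","top"):
    im=read_camera(n)[:,:,::-1].copy(); cv2.imwrite(f"pics/{n}1.png",im)
    R=np.array(s["eef_rot"])
    for d in (0.0726,0.0856):
        q=proj(n,np.array(p)+R@np.array([0,0,d]))[0]; print(n,d,q.round(1))
    x0,y0=int(q[0])-70,int(q[1])-60
    x0=max(x0,0);y0=max(y0,0)
    cv2.imwrite(f"pics/{n}1z.png",cv2.resize(im[y0:y0+110,x0:x0+140],None,fx=5,fy=5,interpolation=cv2.INTER_CUBIC)); print(x0,y0)
```

```text
[ 0.6503 -0.1083  0.1454] 3.1 0.0726 0.015978066264501885
side 0.0726 [288.8 199.6]
side 0.0856 [288.3 204.4]
218 144
top 0.0726 [301.9 172.8]
top 0.0856 [301.4 174.1]
231 114
```

View pics/side1z.png

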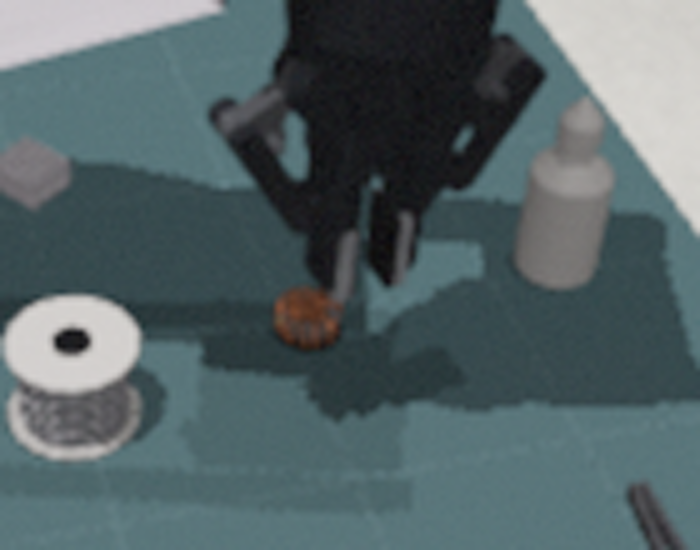

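View pics/top1z.png

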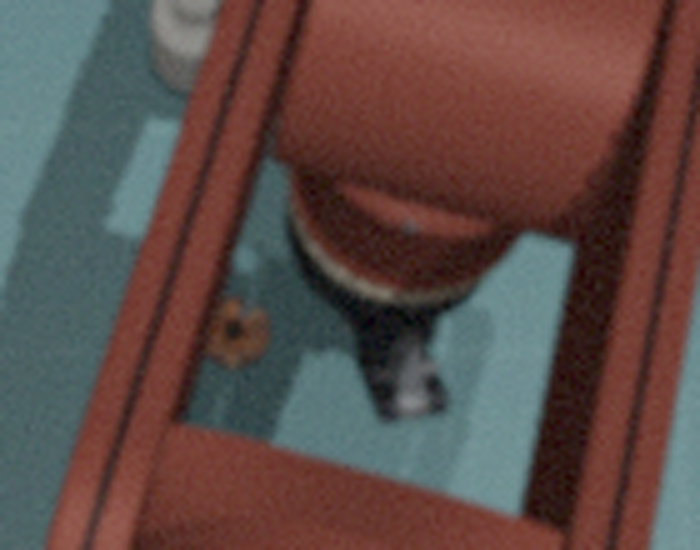

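Side view: fingertips at about (284,205) and (297,201), which matches the 72.6 mm projection. The choke at (280,207) is still in place and the bottle is clear. I descend to a tip height of about 8 mm.

Emit:
drive_tool(moves=[[0, 0, 0, 0.003, 0, 0.02, 0.016], [0, 0, 0, 0, 0, 0.02, 0.016], [0, 0, 0, 0, 0, 0.015, 0.016], [0, 0, 0, 0, 0, 0, 0.016], [0, 0, 0, 0, 0, 0, 0.016]])

```text
clock: 3.62
tool_pos: [0.6567, -0.1087, 0.0968]
eef_rot: [[0.988, 0.155, 0.0], [0.155, -0.988, -0.0], [0.0, 0.0, -1.0]]
ft_force: [-0.1, -0.6, 0.4]
grip_width: 0.016
```

Emit:
drive_tool(moves=[[0, 0, 0, -0.002, 0, 0.008, 0.016], [0, 0, 0, 0, 0, 0.007, 0.016], [0, 0, 0, 0, 0, 0, 0.016], [0, 0, 0, 0, -0.004, 0, 0.016], [0, 0, 0, 0, -0.005, 0, 0.016], [0, 0, 0, 0, -0.005, 0, 0.016], [0, 0, 0, 0, -0.005, 0, 0.016], [0, 0, 0, 0, -0.005, 0, 0.016], [0, 0, 0, 0, -0.005, 0, 0.016], [0, 0, 0, 0, -0.005, 0, 0.016], [0, 0, 0, 0, -0.005, 0, 0.016], [0, 0, 0, 0, -0.005, 0, 0.016]])

```text
clock: 4.62
tool_pos: [0.6476, -0.065, 0.081]
eef_rot: [[0.988, 0.155, 0.0], [0.155, -0.988, -0.0], [0.0, 0.0, -1.0]]
ft_force: [0.2, -0.0, 0.9]
grip_width: 0.0161
```

Run:
```python
from h import *
s=read_state(); print(np.round(s["tool_pos"],4),s["clock"])
im=read_camera("side")[:,:,::-1]; cv2.imwrite("pics/side2.png",im); cv2.imwrite("pics/side2z.png",cv2.resize(im[120:250,190:350],None,fx=4,fy=4,interpolation=cv2.INTER_CUBIC))
```

```text
[ 0.6476 -0.065   0.081 ] 4.6167
```

View pics/side2z.png

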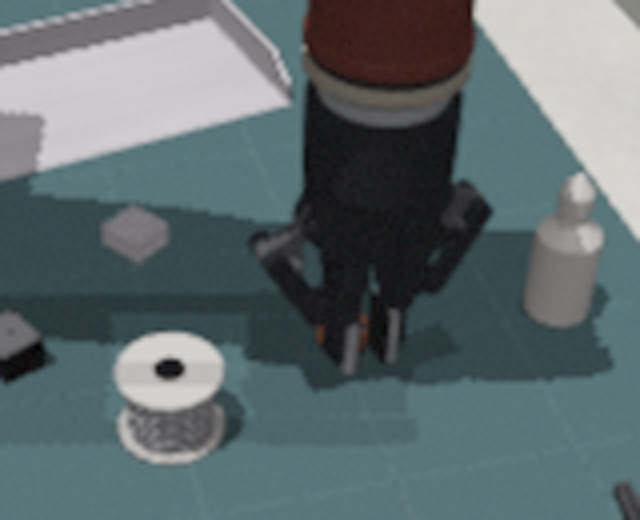

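Side view: the choke (orange, about (276,202)) is cradled in front of the two fingers, and nothing else has moved. I continue the sweep.

Emit:
drive_tool(moves=[[0, 0, 0, 0, -0.007, 0, 0.016], [0, 0, 0, 0, -0.009, 0, 0.016], [0, 0, 0, 0, -0.009, 0, 0.016], [0, 0, 0, 0, -0.009, 0, 0.016], [0, 0, 0, 0, -0.009, 0, 0.016], [0, 0, 0, 0, -0.009, 0, 0.016], [0, 0, 0, 0, -0.009, 0, 0.016], [0, 0, 0, 0, -0.009, 0, 0.016], [0, 0, 0, 0, -0.009, 0, 0.016], [0, 0, 0, 0, -0.009, 0, 0.016], [0, 0, 0, 0, -0.009, 0, 0.016], [0, 0, 0, 0, -0.009, 0, 0.016]])

```text
clock: 5.67
tool_pos: [0.631, 0.0401, 0.0809]
eef_rot: [[0.988, 0.155, 0.0], [0.155, -0.988, -0.0], [0.0, 0.0, -1.0]]
ft_force: [-0.2, 0.1, 0.4]
grip_width: 0.016
```

Emit:
drive_tool(moves=[[0, 0, 0, 0, -0.009, 0, 0.016], [0, 0, 0, 0, -0.009, 0, 0.016], [0, 0, 0, 0, -0.009, 0, 0.016], [0, 0, 0, 0, -0.009, 0, 0.016], [0, 0, 0, 0, -0.008, 0, 0.016], [0, 0, 0, 0, -0.007, 0, 0.016], [0, 0, 0, 0, -0.006, 0, 0.016], [0, 0, 0, 0, -0.006, 0, 0.016], [0, 0, 0, 0, -0.006, 0, 0.016], [0, 0, 0, 0, -0.006, 0, 0.016], [0, 0, 0, 0, -0.006, 0, 0.016], [0, 0, 0, 0, -0.006, 0, 0.016]])

```text
clock: 6.67
tool_pos: [0.6176, 0.1256, 0.0809]
eef_rot: [[0.988, 0.155, 0.0], [0.155, -0.988, 0.0], [0.0, -0.0, -1.0]]
ft_force: [-0.2, -0.1, -0.6]
grip_width: 0.0164
```

Run:
```python
from h import *
s=read_state(); print(np.round(s["tool_pos"],4),s["clock"],np.round(s["ft_force"],2))
im=read_camera("side")[:,:,::-1]; cv2.imwrite("pics/side3.png",im); cv2.imwrite("pics/side3z.png",cv2.resize(im[100:230,150:310],None,fx=4,fy=4,interpolation=cv2.INTER_CUBIC))
```

```text
[0.6176 0.1256 0.0809] 6.6667 [-0.22 -0.11 -0.55]
```

View pics/side3z.png

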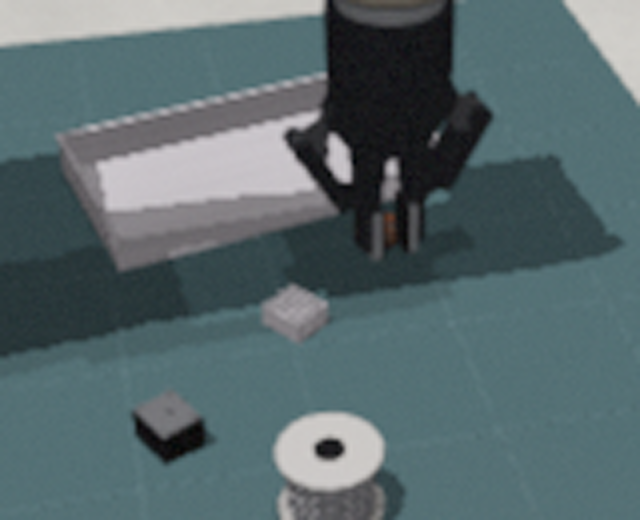

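Side view: the choke (orange, about (247,156)) is still between the fingers at the tray's lip, and the heat sink at (224,178) is untouched. I push it over the lip.

Emit:
drive_tool(moves=[[0, 0, 0, 0, -0.006, 0, 0.016], [0, 0, 0, 0, -0.008, 0, 0.016], [0, 0, 0, 0, -0.008, 0, 0.016], [0, 0, 0, 0, -0.008, 0, 0.016], [0, 0, 0, 0, -0.008, 0, 0.016], [0, 0, 0, 0, -0.008, 0, 0.016], [0, 0, 0, 0, -0.008, 0, 0.016], [0, 0, 0, 0, -0.008, 0, 0.016], [0, 0, 0, 0, -0.008, 0, 0.016], [0, 0, 0, 0, -0.008, 0, 0.016], [0, 0, 0, 0, -0.008, 0, 0.016], [0, 0, 0, 0, -0.006, 0, 0.016]])

```text
clock: 7.72
tool_pos: [0.6031, 0.2171, 0.0809]
eef_rot: [[0.988, 0.156, -0.0], [0.156, -0.988, 0.0], [0.0, -0.0, -1.0]]
ft_force: [0.3, -1.0, -0.0]
grip_width: 0.0161
```

Run:
```python
from h import *
s=read_state(); print(np.round(s["tool_pos"],4),s["clock"],np.round(s["ft_force"],2))
im=read_camera("side")[:,:,::-1]; cv2.imwrite("pics/side4.png",im); cv2.imwrite("pics/side4z.png",cv2.resize(im[100:230,150:310],None,fx=4,fy=4,interpolation=cv2.INTER_CUBIC))
```

```text
[0.6031 0.2171 0.0809] 7.7167 [ 0.28 -0.99 -0.03]
```

View pics/side4z.png

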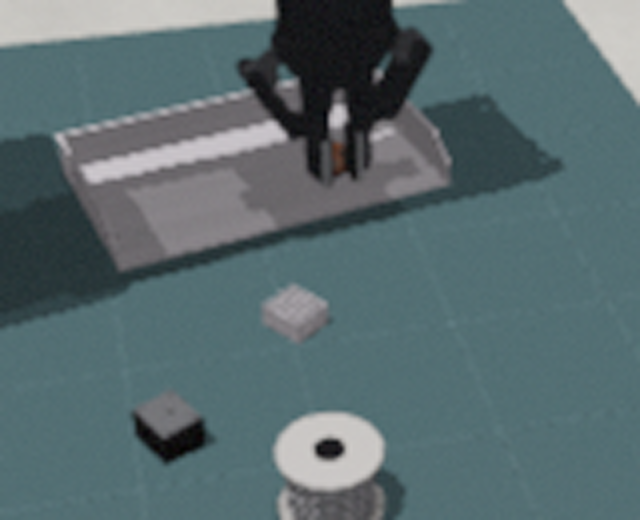

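Side view: the choke is in the tray, at about (234,139). I back off, lift and go behind the heat sink.

Emit:
drive_tool(moves=[[0, 0, 0, 0, 0.008, 0, 0.016], [0, 0, 0, 0, 0.014, 0, 0.016], [0, 0, 0, 0, 0.014, 0, 0.016], [0, 0, 0, 0, 0, 0.0, 0.016], [0, 0, 0, 0, 0, -0.025, 0.016], [0, 0, 0, 0, 0, -0.025, 0.016], [0, 0, 5, 0, 0, 0, 0.016], [0, 0, 0, -0.0142, 0.0316, 0, 0.016], [0, 0, 0, -0.0142, 0.0316, 0, 0.016], [0, 0, 0, -0.0142, 0.0316, 0, 0.016], [0, 0, 0, -0.0142, 0.0316, 0, 0.016], [0, 0, 0, -0.0142, 0.0316, 0, 0.016]])

```text
clock: 8.77
tool_pos: [0.5481, 0.0157, 0.131]
eef_rot: [[0.998, 0.067, 0.0], [0.067, -0.998, -0.0], [0.0, 0.0, -1.0]]
ft_force: [0.2, 0.0, 0.8]
grip_width: 0.0158
```

Run:
```python
from h import *
s=read_state(); print(np.round(s["tool_pos"],4),s["clock"])
for n in("side","top"):
    im=read_camera(n)[:,:,::-1]; cv2.imwrite(f"pics/{n}5.png",im)
    x0,y0=(140,90) if n=="side" else (80,140)
    cv2.imwrite(f"pics/{n}5z.png",cv2.resize(im[y0:y0+140,x0:x0+190],None,fx=4,fy=4,interpolation=cv2.INTER_CUBIC))
```

```text
[0.5481 0.0157 0.131 ] 8.7667
```

View pics/side5z.png

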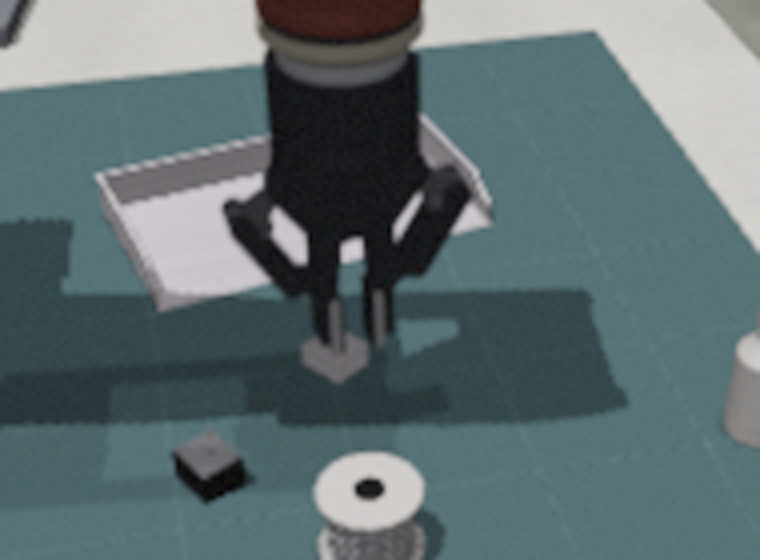

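View pics/top5z.png

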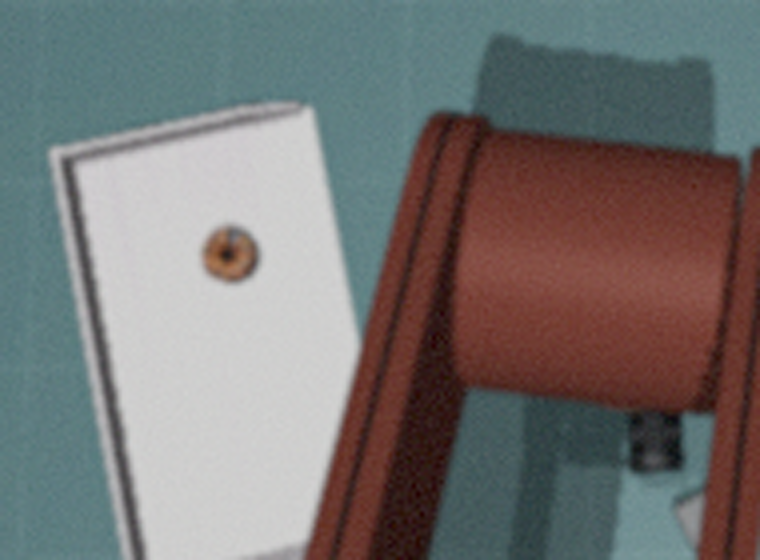

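Top view: the choke is at (137.5, 203), well inside the tray. Side view: the fingers hang above and behind the heat sink, with the relay and reel undisturbed. I descend and sweep the heat sink.

Emit:
drive_tool(moves=[[0, 0, 0, 0, 0, 0.025, 0.016], [0, 0, 0, 0, 0, 0.018, 0.016], [0, 0, 0, 0, 0, 0.007, 0.016], [0, 0, 0, 0, 0, 0, 0.016], [0, 0, 0, 0, -0.005, 0, 0.016], [0, 0, 0, 0, -0.006, 0, 0.016], [0, 0, 0, 0, -0.006, 0, 0.016], [0, 0, 0, 0, -0.005, 0, 0.016], [0, 0, 0, 0, -0.005, 0, 0.016], [0, 0, 0, 0, -0.005, 0, 0.016], [0, 0, 0, 0, -0.005, 0, 0.016], [0, 0, 0, 0, -0.005, 0, 0.016]])

```text
clock: 9.87
tool_pos: [0.5461, 0.0605, 0.0811]
eef_rot: [[0.998, 0.069, 0.0], [0.069, -0.998, -0.0], [0.0, 0.0, -1.0]]
ft_force: [0.3, -0.6, 0.7]
grip_width: 0.0162
```

Emit:
drive_tool(moves=[[0, 0, 0, 0, -0.006, 0, 0.016], [0, 0, 0, 0, -0.007, 0, 0.016], [0, 0, 0, 0, -0.007, 0, 0.016], [0, 0, 0, 0, -0.007, 0, 0.016], [0, 0, 0, 0, -0.007, 0, 0.016], [0, 0, 0, 0, -0.006, 0, 0.016]])

```text
clock: 10.37
tool_pos: [0.5432, 0.1006, 0.0809]
eef_rot: [[0.998, 0.069, -0.0], [0.069, -0.998, 0.0], [-0.0, -0.0, -1.0]]
ft_force: [0.1, 0.2, 1.4]
grip_width: 0.0161
```

Run:
```python
from h import *
s=read_state(); print(np.round(s["tool_pos"],4),s["clock"],np.round(s["ft_force"],2))
im=read_camera("side")[:,:,::-1]; cv2.imwrite("pics/side6.png",im); cv2.imwrite("pics/side6z.png",cv2.resize(im[100:230,150:310],None,fx=4,fy=4,interpolation=cv2.INTER_CUBIC))
```

```text
[0.5432 0.1006 0.0809] 10.3667 [0.09 0.15 1.35]
```

View pics/side6z.png

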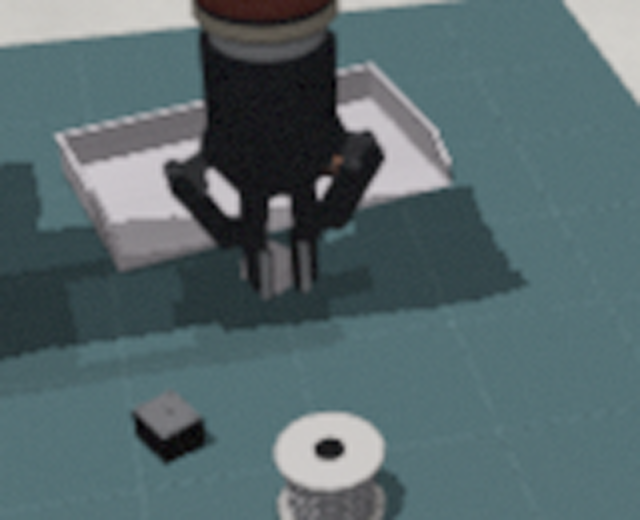

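Side view: the heat sink sits flush in front of both fingers, at about (217,166), nearing the lip. I push on.

Emit:
drive_tool(moves=[[0, 0, 0, 0, -0.007, 0, 0.016], [0, 0, 0, 0, -0.008, 0, 0.016], [0, 0, 0, 0, -0.008, 0, 0.016], [0, 0, 0, 0, -0.008, 0, 0.016], [0, 0, 0, 0, -0.008, 0, 0.016], [0, 0, 0, 0, -0.008, 0, 0.016], [0, 0, 0, 0, -0.008, 0, 0.016], [0, 0, 0, 0, -0.009, 0, 0.016], [0, 0, 0, 0, -0.009, 0, 0.016], [0, 0, 0, 0, -0.009, 0, 0.016], [0, 0, 0, 0, -0.009, 0, 0.016], [0, 0, 0, 0, -0.006, 0, 0.016]])

```text
clock: 11.42
tool_pos: [0.5365, 0.1978, 0.0809]
eef_rot: [[0.998, 0.069, -0.0], [0.069, -0.998, 0.0], [0.0, -0.0, -1.0]]
ft_force: [-0.4, -1.8, -0.2]
grip_width: 0.0159
```

Run:
```python
from h import *
s=read_state(); print(np.round(s["tool_pos"],4),s["clock"],np.round(s["ft_force"],2))
im=read_camera("side")[:,:,::-1]; cv2.imwrite("pics/side7.png",im); cv2.imwrite("pics/side7z.png",cv2.resize(im[90:230,150:310],None,fx=4,fy=4,interpolation=cv2.INTER_CUBIC))
```

```text
[0.5365 0.1978 0.0809] 11.4167 [-0.44 -1.78 -0.25]
```

View pics/side7z.png

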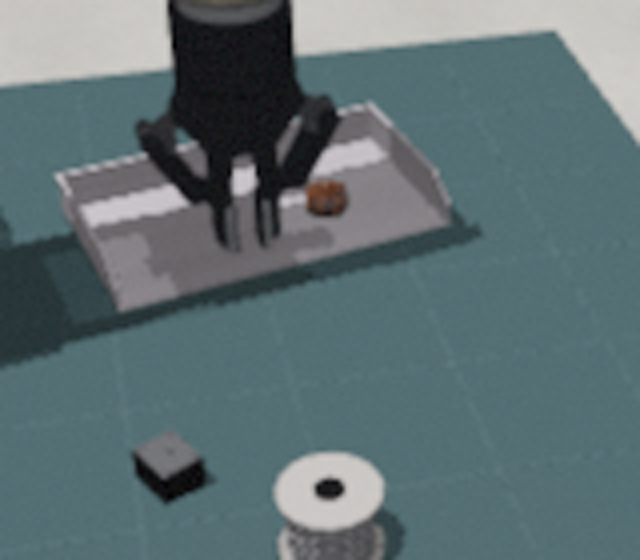

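Side view: the fingers are in the tray with the heat sink ahead of them, and the choke at (231,139) is undisturbed. I back off and go behind the relay.

Emit:
drive_tool(moves=[[0, 0, 0, 0, 0.008, 0, 0.016], [0, 0, 0, 0, 0.014, 0, 0.016], [0, 0, 0, 0, 0.014, 0, 0.016], [0, 0, 0, 0, 0, -0.03, 0.016], [0, 0, 0, 0, 0, -0.03, 0.016], [0, 0, 4.35, 0, 0, 0, 0.016], [0, 0, 4.35, 0, 0, 0, 0.016], [0, 0, 0, -0.0091, 0.034, 0, 0.016], [0, 0, 0, -0.0091, 0.034, 0, 0.016], [0, 0, 0, -0.0091, 0.034, 0, 0.016], [0, 0, 0, -0.0091, 0.034, 0, 0.016], [0, 0, 0, -0.0091, 0.034, 0, 0.016]])

```text
clock: 12.47
tool_pos: [0.4784, -0.008, 0.1408]
eef_rot: [[0.996, -0.084, -0.0], [-0.084, -0.996, -0.0], [0.0, 0.0, -1.0]]
ft_force: [1.4, 0.3, 0.6]
grip_width: 0.016
```

Emit:
drive_tool(moves=[[0, 0, 0, -0.0091, 0.034, 0, 0.016], [0, 0, 0, -0.0091, 0.034, 0, 0.016], [0, 0, 0, 0, 0, 0, 0.016], [0, 0, 0, 0, 0, 0, 0.016]])

```text
clock: 12.8
tool_pos: [0.4549, -0.0741, 0.141]
eef_rot: [[0.996, -0.089, 0.0], [-0.089, -0.996, -0.0], [0.0, 0.0, -1.0]]
ft_force: [0.4, 0.7, -0.0]
grip_width: 0.016
```

Run:
```python
from h import *
s=read_state(); print(np.round(s["tool_pos"],4),s["clock"])
for n in("side","top"):
    im=read_camera(n)[:,:,::-1]; cv2.imwrite(f"pics/{n}8.png",im)
    x0,y0=(140,90) if n=="side" else (80,150)
    cv2.imwrite(f"pics/{n}8z.png",cv2.resize(im[y0:y0+140,x0:x0+190],None,fx=4,fy=4,interpolation=cv2.INTER_CUBIC))
```

```text
[ 0.4549 -0.0741  0.141 ] 12.8
```

View pics/side8z.png

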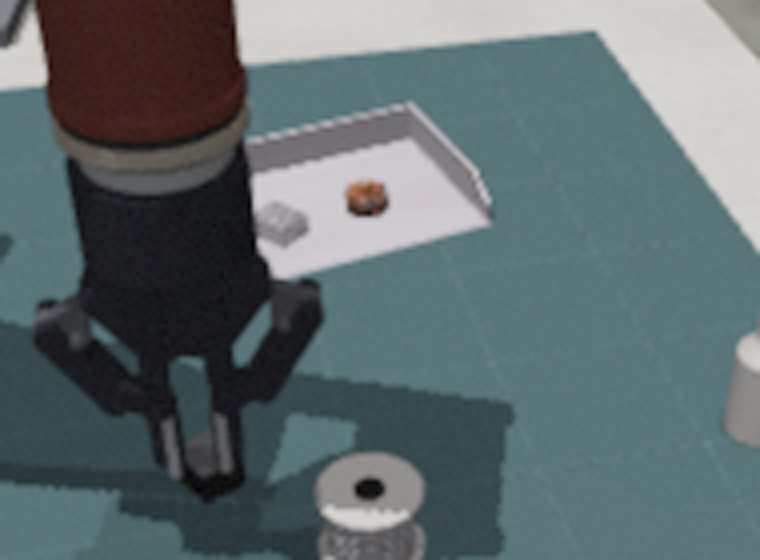

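View pics/top8z.png

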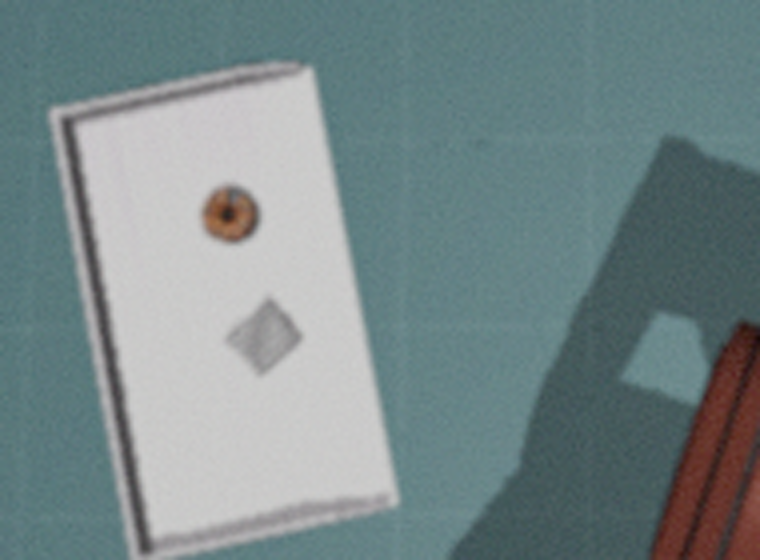

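Top view: the choke is at (137.5,203) and the heat sink at (146,234), both inside the tray. Side view: the fingers are behind the relay, clear of the reel. I compute the tray-frame positions before the relay push.

```bash
cat >> h.py <<'E'
M=np.array([.562,.172]); A=np.array([-.211,.977]); B=np.array([-.977,-.211])
def tray(w): d=np.asarray(w)[:2]-M; return np.array([d@A,d@B]).round(4)
E
python3 - <<'E'
from h import *
for k,uv,z in [("choke",(137.5,203.2),.0175),("heatsink",(146,234.2),.0185)]:
    w=pl("top",uv,z)[0]; print(k,w.round(4),"mouth frame",tray(w))
print(proj("side",[[.460,-.018,.022]]))
E
```

```text
choke [0.5971 0.236  0.0175] mouth frame [ 0.0552 -0.0478]
heatsink [0.5314 0.2161 0.0185] mouth frame [0.0496 0.0206]
[[191.37976342 203.62566761]]
```

Emit:
drive_tool(moves=[[0, 0, 0, 0, 0, 0.025, 0.016], [0, 0, 0, 0, 0, 0.02, 0.016], [0, 0, 0, 0, 0, 0.015, 0.016], [0, 0, 0, 0, 0, 0, 0.016], [0, 0, 0, 0, -0.005, 0, 0.016], [0, 0, 0, 0, -0.006, 0, 0.016], [0, 0, 0, 0, -0.006, 0, 0.016], [0, 0, 0, 0, -0.005, 0, 0.016], [0, 0, 0, 0, -0.005, 0, 0.016], [0, 0, 0, 0, -0.005, 0, 0.016], [0, 0, 0, 0, -0.005, 0, 0.016], [0, 0, 0, 0, -0.005, 0, 0.016]])

```text
clock: 13.9
tool_pos: [0.4596, -0.0289, 0.0812]
eef_rot: [[0.997, -0.083, 0.001], [-0.083, -0.997, -0.0], [0.001, 0.0, -1.0]]
ft_force: [-0.6, -1.2, 1.5]
grip_width: 0.0161
```

Emit:
drive_tool(moves=[[0, 0, 0, 0, -0.006, 0, 0.016], [0, 0, 0, 0, -0.007, 0, 0.016], [0, 0, 0, 0, -0.007, 0, 0.016], [0, 0, 0, 0, -0.007, 0, 0.016], [0, 0, 0, 0, -0.007, 0, 0.016], [0, 0, 0, 0, -0.007, 0, 0.016], [0, 0, 0, 0, -0.007, 0, 0.016], [0, 0, 0, 0, -0.006, 0, 0.016]])

```text
clock: 14.57
tool_pos: [0.4638, 0.0252, 0.0809]
eef_rot: [[0.997, -0.083, -0.0], [-0.083, -0.997, 0.0], [-0.0, -0.0, -1.0]]
ft_force: [-0.0, -0.9, 0.9]
grip_width: 0.0162
```

Run:
```python
from h import *
s=read_state(); print(np.round(s["tool_pos"],4),s["clock"],np.round(s["ft_force"],2))
im=read_camera("side")[:,:,::-1]; cv2.imwrite("pics/side9.png",im); cv2.imwrite("pics/side9z.png",cv2.resize(im[90:250,130:310],None,fx=4,fy=3.7,interpolation=cv2.INTER_CUBIC))
```

```text
[0.4638 0.0252 0.0809] 14.5667 [-0.05 -0.87  0.95]
```

View pics/side9z.png

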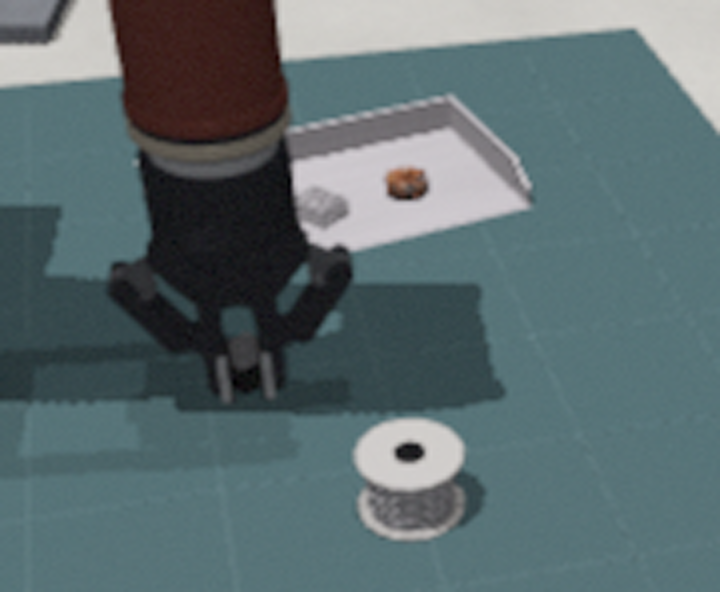

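Side view: the relay is tucked in front of the fingers at about (190,185). To keep clear of the tray's left wall I shift slightly sideways while pushing.

Emit:
drive_tool(moves=[[0, 0, 0, 0, -0.006, 0, 0.016], [0, 0, 0, 0.0008, -0.0075, 0, 0.016], [0, 0, 0, 0.0008, -0.0075, 0, 0.016], [0, 0, 0, 0.0008, -0.0075, 0, 0.016], [0, 0, 0, 0.0008, -0.0075, 0, 0.016], [0, 0, 0, 0.0008, -0.0075, 0, 0.016], [0, 0, 0, 0.0008, -0.0075, 0, 0.016], [0, 0, 0, 0.0008, -0.0075, 0, 0.016], [0, 0, 0, 0.0008, -0.0075, 0, 0.016], [0, 0, 0, 0.0008, -0.006, 0, 0.016]])

```text
clock: 15.45
tool_pos: [0.4771, 0.0965, 0.0809]
eef_rot: [[0.997, -0.083, 0.0], [-0.083, -0.997, 0.0], [0.0, -0.0, -1.0]]
ft_force: [0.4, -0.2, 0.3]
grip_width: 0.0166
```

Run:
```python
from h import *
s=read_state(); print(np.round(s["tool_pos"],4),s["clock"],np.round(s["ft_force"],2))
im=read_camera("side")[:,:,::-1]; cv2.imwrite("pics/side10.png",im); cv2.imwrite("pics/side10z.png",cv2.resize(im[90:210,130:270],None,fx=5,fy=5,interpolation=cv2.INTER_CUBIC))
```

```text
[0.4771 0.0965 0.0809] 15.45 [ 0.38 -0.15  0.3 ]
```

View pics/side10z.png

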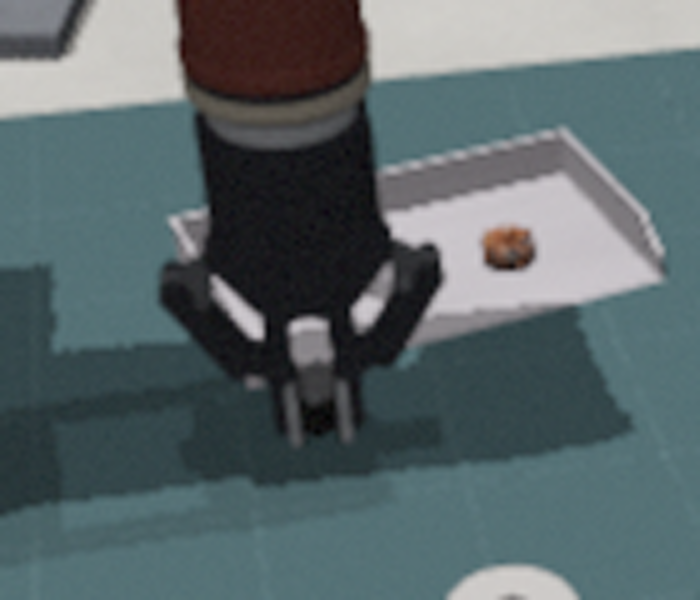

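Side view: the relay is between and ahead of the fingers, just short of the lip. The fingers are clear of the left front corner at (180,167). I push it in.

Emit:
drive_tool(moves=[[0, 0, 0, 0, -0.006, 0, 0.016], [0, 0, 0, 0, -0.0075, 0, 0.016], [0, 0, 0, 0, -0.0075, 0, 0.016], [0, 0, 0, 0, -0.0075, 0, 0.016], [0, 0, 0, 0, -0.0075, 0, 0.016], [0, 0, 0, 0, -0.0075, 0, 0.016], [0, 0, 0, 0, -0.0075, 0, 0.016], [0, 0, 0, 0, -0.0075, 0, 0.016], [0, 0, 0, 0, -0.0075, 0, 0.016], [0, 0, 0, 0, -0.0075, 0, 0.016], [0, 0, 0, 0, -0.0075, 0, 0.016], [0, 0, 0, 0, -0.004, 0, 0.016]])

```text
clock: 16.5
tool_pos: [0.4841, 0.1813, 0.0809]
eef_rot: [[0.997, -0.083, 0.0], [-0.083, -0.997, 0.0], [0.0, -0.0, -1.0]]
ft_force: [0.3, -0.5, 0.8]
grip_width: 0.016
```

Run:
```python
from h import *
s=read_state(); print(np.round(s["tool_pos"],4),s["clock"],np.round(s["ft_force"],2))
im=read_camera("side")[:,:,::-1]; cv2.imwrite("pics/side11.png",im); cv2.imwrite("pics/side11z.png",cv2.resize(im[90:210,130:270],None,fx=5,fy=5,interpolation=cv2.INTER_CUBIC))
```

```text
[0.4841 0.1813 0.0809] 16.5 [ 0.31 -0.52  0.81]
```

View pics/side11z.png

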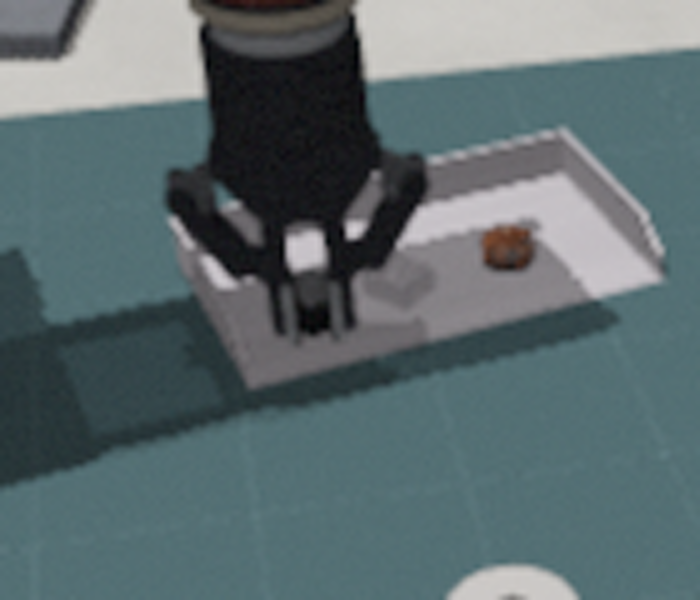

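Side view: the relay is inside the tray ahead of the fingers, with the heat sink at (209,146) and the choke at (231,139). I back away and check.

Emit:
drive_tool(moves=[[0, 0, 0, 0, 0.006, 0, 0.016], [0, 0, 0, 0, 0.014, 0, 0.016], [0, 0, 0, 0, 0.018, 0, 0.016], [0, 0, 0, 0, 0, -0.03, 0.016], [0, 0, 0, 0, 0, -0.035, 0.016], [0, 0, 0, 0, 0, -0.035, 0.016], [0, 0, 0, 0, 0.035, -0.02, 0.016], [0, 0, 0, 0, 0.038, 0, 0.016], [0, 0, 0, 0, 0.038, 0, 0.016], [0, 0, 0, 0, 0.038, 0, 0.016], [0, 0, 0, 0, 0.038, 0, 0.016], [0, 0, 0, 0, 0.03, 0, 0.016]])

```text
clock: 17.55
tool_pos: [0.4619, -0.0767, 0.2011]
eef_rot: [[0.996, -0.084, 0.0], [-0.084, -0.996, -0.001], [0.0, 0.001, -1.0]]
ft_force: [1.1, -0.4, 0.1]
grip_width: 0.0162
```

Run:
```python
from h import *
s=read_state(); print(np.round(s["tool_pos"],4),s["clock"],np.round(s["ft_force"],2))
for n in("side","top"):
    im=read_camera(n)[:,:,::-1]; cv2.imwrite(f"pics/{n}12.png",im)
    x0,y0=(140,90) if n=="side" else (80,150)
    cv2.imwrite(f"pics/{n}12z.png",cv2.resize(im[y0:y0+140,x0:x0+190],None,fx=4,fy=4,interpolation=cv2.INTER_CUBIC))
```

```text
[ 0.4619 -0.0767  0.2011] 17.55 [ 1.07 -0.41  0.09]
```

View pics/side12z.png

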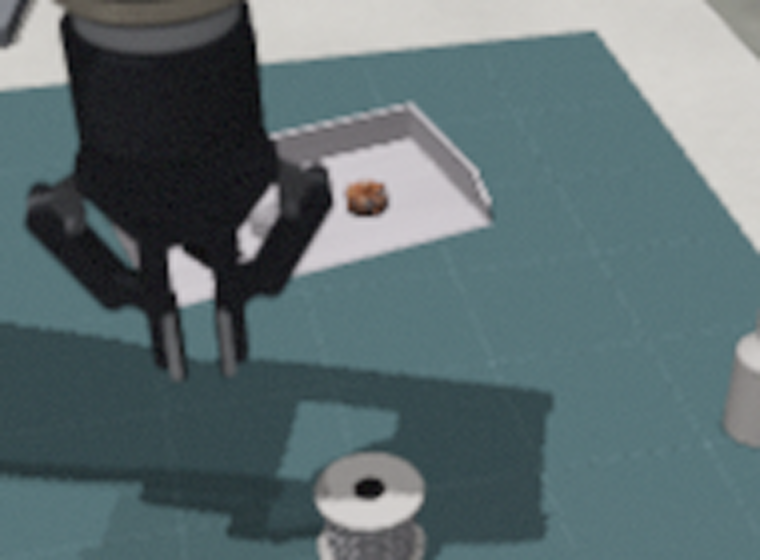

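View pics/top12z.png

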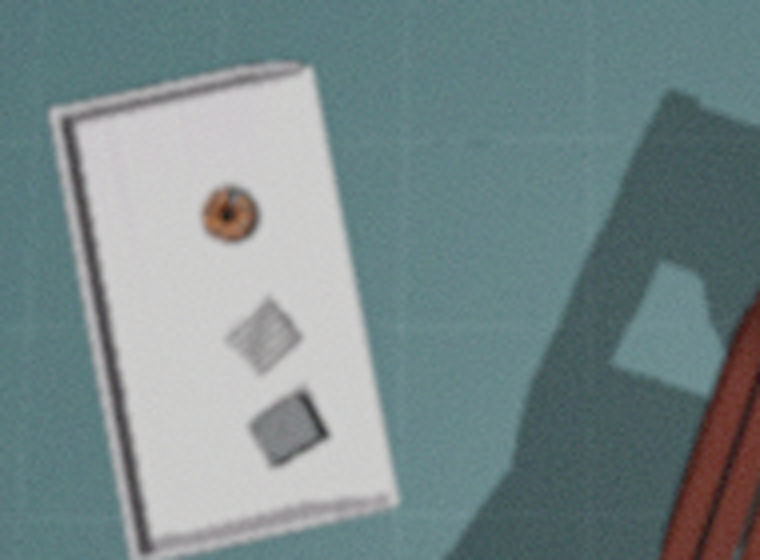

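Top view: the choke is at (137.5,203), heat sink at (146,234) and relay at (152,256), all between the tray walls and behind the front edge. Side view: the arm is clear above the mat. Last, I check the positions numerically and compare the bystanders with the first pictures.

Run:
```python
from h import *
for k,uv,z in [("choke",(137.5,203.2),.0175),("heatsink",(146,234.2),.0185),("relay",(80+288/4,150+427/4),.0235)]:
    w=pl("top",uv,z)[0]; t=tray(w); print(k,w.round(4),"tray frame x,y",(t-[.066,0]).round(4))
a,b=cv2.imread("pics/side0.png"),cv2.imread("pics/side12.png")
for k,(x0,y0,x1,y1) in {"reel":(214,200,252,240),"bottle":(315,158,350,205),"tweezers":(338,236,380,298),"board":(238,298,325,375)}.items():
    t=a[y0:y1,x0:x1]; r=cv2.matchTemplate(b[y0-8:y1+8,x0-8:x1+8],t,cv2.TM_CCOEFF_NORMED)
    _,v,_,p=cv2.minMaxLoc(r); print(k,"shift px",p[0]-8,p[1]-8,"score",round(v,3))
a,b=cv2.imread("pics/top0.png"),cv2.imread("pics/top12.png")
for k,(x0,y0,x1,y1) in {"bottle":(258,104,284,138),"tweezers":(328,126,400,148),"board":(380,188,442,250)}.items():
    t=a[y0:y1,x0:x1]; r=cv2.matchTemplate(b[y0-8:y1+8,x0-8:x1+8],t,cv2.TM_CCOEFF_NORMED)
    _,v,_,p=cv2.minMaxLoc(r); print("top",k,p[0]-8,p[1]-8,round(v,3))
```

```text
choke [0.5971 0.236  0.0175] tray frame x,y [-0.0108 -0.0478]
heatsink [0.5314 0.2161 0.0185] tray frame x,y [-0.0164  0.0206]
relay [0.4844 0.2012 0.0235] tray frame x,y [-0.0211  0.0697]
reel shift px 0 0 score 0.84
bottle shift px 0 0 score 0.999
tweezers shift px 0 0 score 0.994
board shift px 0 0 score 0.998
top bottle 0 0 0.992
top tweezers 0 0 0.963
top board 0 0 0.988
```

Emit:
drive_tool(moves=[[0, 0, 0, 0, 0, 0, 0.016], [0, 0, 0, 0, 0, 0, 0.016], [0, 0, 0, 0, 0, 0, 0.016]])

```text
clock: 17.9
tool_pos: [0.4627, -0.073, 0.2007]
eef_rot: [[0.997, -0.082, -0.0], [-0.082, -0.997, 0.0], [-0.0, -0.0, -1.0]]
ft_force: [-0.4, 0.2, -0.0]
grip_width: 0.0166
```

Run:
```python
from plant import *
print(finish_job()); print(read_state()["clock"])
```

```text
the job is handed in; nothing more can be done
None
the job is handed in; nothing more can be done
```

I swept the choke, the heat sink and then the relay into the tray, one at a time. The two fingers were held 16 mm apart as a rake, with the tips about 8 mm above the bench. I then backed off, with the fingertips about 128 mm up, and handed the job in at about 18 s.

- **Parts:** In the last top view all three lie inside the tray, each with its centre 45–55 mm behind the front edge. Their tray-frame positions (x, y) are:
  - choke: (-11, -48) mm
  - heat sink: (-16, +21) mm
  - relay: (-21, +70) mm
- **Forces:** The wrist force read at the end of each move never passed about 2 N.
- **Bystanders:** None of the four moved by so much as a pixel. The bottle, tweezers and board were checked in both views. The reel was checked only in the side view, with a weaker match (0.84), most likely from the arm's shadow.
- **Disagreements:** The two cameras differed by 3–5 mm on the starting positions, which is small next to the 25 mm or more left to the front-edge limit. The final part positions come from the top view alone, because the gripper partly hid the tray in the side view.

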